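# Ease the tilting kettle back one notch

## Robot

A 6-joint arm with a two-finger parallel gripper is mounted at the origin on the work surface. World frame = base frame: x ahead of the robot, y to its left, z up, the work surface at z = 0. Lengths are in m, angles in rad, forces in N, time in s.
With the tool pointing down it reaches from about 0.4 to 0.825 m from the base axis. Payload 7 kg.
Tool frame: the origin (TCP) lies on the centre line of the jaws, within the pads' length; the fingertips stand 22 mm ahead of it and the grasp point (between the pads) lies 3 mm ahead of it; z points along the fingers, y is the line along which they close (so a half turn about z gives the same grasp; the last joint's range is limited). The gripper opens to 88 mm and grips with 3 to 60 N. Pads are 19 mm wide; open, the fingers measure 130 mm over their backs; the gripper's body (78 mm by 193 mm) begins 47 mm behind the grasp point.
Start: joints at [-0.845, 0.359, 0.012, 0, -1.224, -0.288], TCP at [0.286, -0.611, 0.249] pointing down, gripper open.
Joint ranges: [-3.07, 3.07], [-1.43, 2.12], [-1.02, 1.25], [-3.03, 1.67], [-3.05, -0], [-3.03, 3.03]. Speed limits (rad/s): [2.39, 2.39, 3.01, 3.14, 3.14, 3.14].

## Interface

Orientations are given as [roll, pitch, yaw] about the fixed x, y, z axes, in that order (R = Rz(yaw) Ry(pitch) Rx(roll)).
In Python, from station import monitor, viewer, order gives the robot as it stands. The module is installed in compiled form; this text tells all that it offers.
- The arm moves only by the tool servo_tool, never from a script. Its argument "targets" is a list of rows, each an object with "angular": the turn, a rotation vector about the tool's x, y, z in degrees, a list of three; "xyz": the shift along the tool's x, y, z in cm, a list of three; "claw": the finger opening in cm, from 0 to 8.76. A call has 1 to 20 rows; each row shifts and turns the commanded pose from where the row before left it, along the tool's axes as they then stand; what a row does not reach is not made up. A row lasts 1/10 s, in which the tool goes at most 50 mm and 8.59 degrees, less where a joint would pass 70% of its speed; a pose out of reach is approached as far as the arm can. A call is refused whole if a number of a shift passes 5 or a number of a turn 8.59, either way. A call with a gripper value outside its range is refused whole. The fingers move at their own pace and stop on an object; "force" is the grip in N (left out, the last holds). Time passes only in rows, so rows that do not move let the fingers close. It gives the time, the measured TCP pose, the force, the opening and the grip force at its end, in the units of the state.
- monitor.get_state(): the state, without advancing time (a new reading comes with each control period).
- viewer.grab_frame(name): name is "scene" or "side" or "wrist"; returns a dict with "color" (420x560x3 uint8, blue, green, red), "fovy" (degrees; the focal length in pixels is half the picture's height over the tangent of half this angle, whatever the lens; pixels are square), "cx", "cy" (the principal point, pixels), "R" (3x3) and "t" (3): a world point X has camera coordinates R X + t. Camera axes: x right, y down, z forward; pixel columns grow to the right and rows downward; lengths in m; the calibration is good to about 2 mm. The wrist camera is an equidistant fisheye: a pixel r from the principal point sees the ray r / f radians off the axis. A picture is of the moment at which its call begins. There is no depth.
- order.job_done(): hands the job in; it is judged then, once.
The state is a dict: "t": time; "q": joint angles; "qd": joint speeds; "joint_efforts": joint torques, N m; "eef_pos": TCP position; "ee_rot": TCP orientation; "force": force on the tool from outside, world axes, zero at the start; "moment": the same for the moment, N m; "width": finger opening in m; "gripper_force": force on a finger pad.
Only numpy, scipy, OpenCV 4.12 (cv2) and the standard library are available. Lean on these libraries where they do the work, as an engineer would, in place of code of your own. Each camera call takes 0.05 s, during which the arm holds its last target. There are 200 camera calls.

## Task

The small tilting kettle on the bench is tipped one notch too far: ease it back. With a fingertip push the weight ball of its ratchet pawl over, so that the pawl lifts out of the wheel and stays thrown back, then push the wheel backward not quite a notch by a handle knob, throw the pawl in again, and push the wheel back against it until the tooth bears on the pawl, one notch further back than it was. Only push, pinch and pick up nothing, and leave the glassware, bottles and spoon where they are.

Things in the scene. Friction and masses are not known exactly. Their poses are not given: they have to be found in the camera images.
- kettle: Stand of a tilting kettle, fixed: base plate 215 mm (its x) by 200 mm (its y), 10 thick, on the bench; origin: centre of its underside; z up. Its x axis runs along the pot's level shaft, 150 mm up, and points to the ratchet wheel's side. Seen from that side +y is to the right; the pot leans to +y. Blue side plates at x = +-82 mm rise to 176 mm, the steel pot (130 mm across, 138 high) to 250 mm.
- wheel_centre (a point): Centre of the ratchet wheel, on the shaft, at (98, 0, 150) mm in the stand's frame. The wheel is a steel disc upright in the stand's y-z plane, 12 mm thick, 150 mm across the tips of its 12 saw teeth (11 mm deep; one notch is 30 degrees or 0.524 rad). The pawl's nose lies on it at the top. The pot and the three handles turn with it.
- wheel (a joint): Turn of wheel and pot, rad: 0 = pot upright, grows as it tips to +y (wheel's top goes to +y: forward). With the pawl seated the steep tooth faces bear on it at 0, 0.524, 1.047, 1.571: it then turns forward, not backward. Starts at 1.047 or up to 0.09 forward of it. Stiff and balanced: it stays where it is left; about 4 N at a knob turns it.
- pawl (a joint): Swing of the pawl, rad. 0 = seated at the foot of a tooth face (up to 0.15 when the nose lies higher on a tooth's sloping back); grows as the nose lifts; clear of the teeth beyond 0.2; 0.96 = thrown back on its stop, where the ball's weight keeps it. Below 0.65 it falls in by itself, above 0.80 it falls back; between them it is about balanced.
- pawl_pivot (a point): Pivot pin of the pawl, parallel to the stand's x, at (98, -87, 224) mm in the stand's frame. From it the pawl, a steel bar 8 mm thick, 10 mm high and 83 mm long, runs to +y and slightly down to the wheel; thrown back it stands 51 degrees up, still on the +y side. The plate that carries the pin lies behind the pawl (x = 78 to 86 mm) and ends 21 mm above the pin and 27 mm to its -y side.
- pawl_ball (a point): Centre of the pawl's steel weight ball, 32 mm across, on an 8 mm stem, 70 mm from the pivot. Seated, it stands 35 mm to +y of the pivot and 61 mm above it; pushed towards -y (1 to 3 N) it lifts the pawl and falls over, to 30 mm on the -y side of the pivot and 63 mm above it. Pushed towards +y from there it falls back and the pawl drops in.
- pawl_nose (a point): Nose of the pawl (8 mm round), at the free end of the bar, 83 mm from the pivot. Dropped with the wheel anywhere between 0.53 and 1.04 it lands in the next notch back; with the wheel pushed past that, it lands on the next tooth instead.
- handle1 (a point): Centre of a grey ball knob, 30 mm across, on one of the three 10 mm steel arms of the handle: 105 mm from the shaft, 150 mm along the stand's x (52 mm in front of the wheel's plane). At wheel = 1.047 it is 80 mm to +y of the shaft and 67 mm above it, and its arm slopes up; pushing it towards -y turns the wheel backward (at 0.524 it is 36 mm to +y, 99 mm above).
- handle2 (a point): The second knob, like handle1: at wheel = 1.047 it is 99 mm to -y of the shaft and 36 mm above it; it goes down as the wheel turns backward.
- handle3 (a point): The third knob, like handle1: at wheel = 1.047 it is 18 mm to +y of the shaft and 103 mm below it.
- beaker: Glass beaker, 84 mm across, 110 mm high, standing on the bench to the +y side of the kettle, under its lip. Origin: centre of its underside. To be left alone.
- wash_bottle: White plastic bottle, 64 mm across, 150 mm high, standing to the -y side of the kettle. Origin: centre of its underside. To be left alone.
- juice1: Dark red sample bottle with white cap, 52 mm across, 115 mm high, upright. Origin: centre of its underside. To be left alone.
- juice2: As juice1.
- juice3: As juice1.
- jar: Glass jar with steel lid, 90 mm across, 100 mm high, upright. Origin: centre of its underside. To be left alone.
- spoon: Steel spoon 200 mm long, lying on the bench. To be left alone.

How it is judged:
By the outcome, as a careful person would: the job done as asked, in the order asked, and still so for the second after the job is handed in, with the robot touching nothing.
It also fails if it takes over 64 s, if anything falls off the work surface, if the arm or the gripper's body presses on something with over 40 N, if the wrist force passes 120 N, or if a joint passes its speed limit or range.

## Working session

There is one attempt and no reset: what is moved stays moved. The work goes in short steps, Python scripts to look and compute and a tool call to move; the robot and the scene stay as the last step left them, time stands still between calls to the robot, and variables do not carry over. Pictures are saved under pics/ and viewed, at most 11 in all, crops included, and the job is handed in when it is done.

Besides the shell and the picture viewer there is one more tool, called as a command line: name --argument value ..., lists and objects as JSON in quotes. servo_tool: Moves the arm, as the interface text tells. Its arguments: {"type":"object","properties":{"targets":{"type":"array"},"force":{"type":"number"}},"required":["targets"]}

```bash
mkdir -p pics
python3 - <<'E'
from station import monitor, viewer
import cv2,pickle
s=monitor.get_state();print(s['t'],s['eef_pos'],s['ee_rot'],s['width'])
d={}
for n in("scene","side"):
    f=viewer.grab_frame(n);d[n]=f;cv2.imwrite(f"pics/{n}0.png",f["color"]);print(n,f['fovy'],f['cx'],f['cy'],f['R'],f['t'])
pickle.dump(d,open('f0.pkl','wb'))
E
```

```text
0.0 [ 0.28596031 -0.6109288   0.24762351] [ 3.13992112e+00 -1.20295093e-04 -2.70391156e+00] 0.08799473117709355
scene 57.50429202048376 287.85744928872526 208.364736750807 [[-0.67860522  0.7343536  -0.01482367]
 [ 0.48926393  0.43688471 -0.75481955]
 [-0.54782822 -0.51947718 -0.65576498]] [ 0.37037291 -0.11801545  1.61000261]
side 54.85938771839986 283.22655132804096 208.53441697428516 [[-0.65542635 -0.75524235  0.00502976]
 [-0.58714686  0.5053356  -0.63237212]
 [ 0.47505249 -0.41742655 -0.77464844]] [0.36956114 0.40938639 0.97827456]
```

View pics/scene0.png

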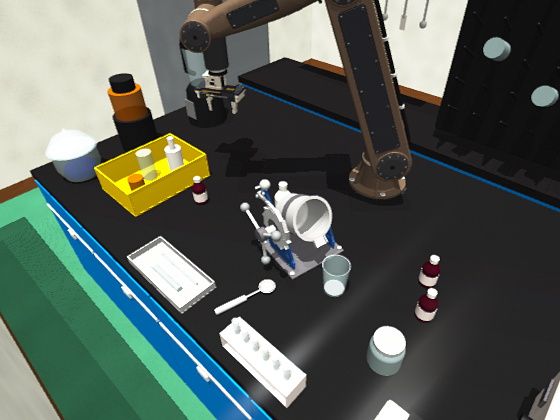

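View pics/side0.png

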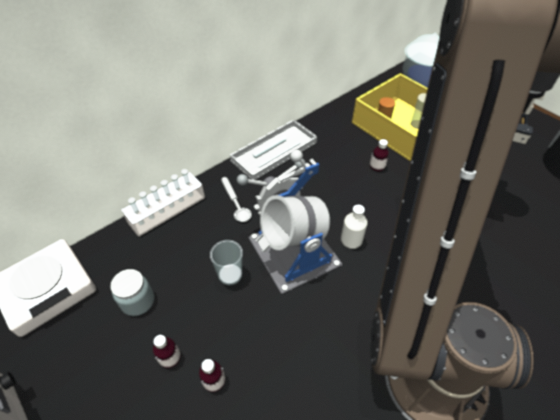

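The scene picture shows the kettle at about (295,230), its wheel facing lower-left, and the pawl ball near (264,185). In the side picture the kettle is at (295,230) and the wash bottle at (354,228). I'll enlarge both.

Run:
```python
import cv2,pickle,numpy as np
d=pickle.load(open('f0.pkl','rb'))
a=d['scene']['color'][165:295,225:365];b=d['side']['color'][140:300,215:375]
a=cv2.resize(a,(560,520),interpolation=cv2.INTER_CUBIC)
b=cv2.resize(b,(560,560),interpolation=cv2.INTER_CUBIC)
cv2.imwrite('pics/a.png',a);cv2.imwrite('pics/b.png',b)
```

```text
(no output)
```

View pics/a.png

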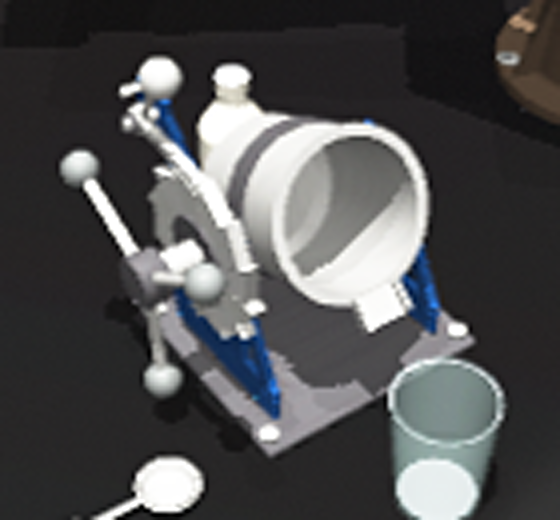

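View pics/b.png

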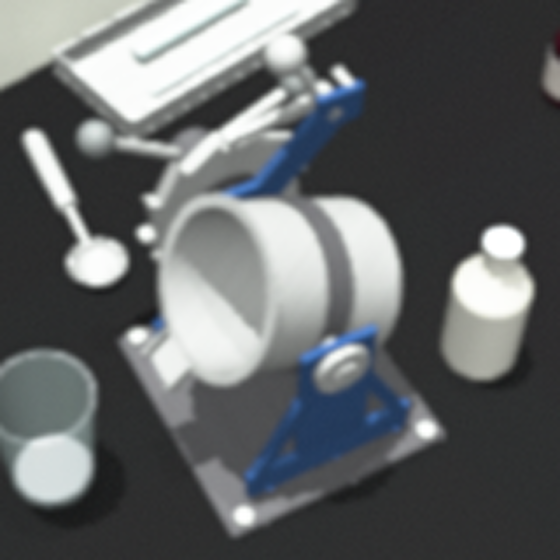

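The enlarged crops show these positions:
- **Scene crop:** ball (160,78), knobs at (80,167), (205,283) and (163,379), plate corners (272,457) and (474,342).
- **Side crop:** ball (286,55), handle1 (95,138), plate corners (237,533), (443,433) and (120,342).

```bash
cat > h.py <<'E'
import numpy as np, pickle
from scipy.optimize import least_squares
def proj(f,X):
    c=f['R']@np.asarray(X)+f['t']; fl=210/np.tan(np.radians(f['fovy']/2))
    return np.array([f['cx'],f['cy']])+fl*c[:2]/c[2]
def rot(y): c,s=np.cos(y),np.sin(y); return np.array([[c,-s,0],[s,c,0],[0,0,1]])
def local(n,w=1.047,p=0):
    if n[0]=='h':
        a=w-1.047+np.radians({'h1':50,'h2':-70,'h3':170}[n]); return np.array([.150,.105*np.sin(a),.150+.105*np.cos(a)])
    if n=='ball': a=np.radians(29.8)-p; return np.array([.098,-.087+.07*np.sin(a),.224+.07*np.cos(a)])
    sx,sy=[1 if c=='+' else -1 for c in n]; return np.array([sx*.1075,sy*.1,.01])
def world(P,l): return np.array([P[0],P[1],0])+rot(P[2])@l
def onplane(f,uv,z):
    fl=210/np.tan(np.radians(f['fovy']/2)); d=f['R'].T@np.array([(uv[0]-f['cx'])/fl,(uv[1]-f['cy'])/fl,1]); o=-f['R'].T@f['t']
    return o+d*(z-o[2])/d[2]
E
python3 - <<'E'
from h import *
d=pickle.load(open('f0.pkl','rb'))
S=lambda u,v:np.array([224.6+u/4,164.6+v/4]); T=lambda u,v:np.array([214.6+u/3.5,139.6+v/3.5])
obs=[('scene','ball',S(160,78)),('scene','h2',S(80,167)),('scene','h1',S(205,283)),('scene','h3',S(163,379)),('scene','++',S(272,455)),('scene','-+',S(474,341)),
('side','ball',T(286,55)),('side','h1',T(95,138)),('side','-+',T(237,533)),('side','--',T(443,433)),('side','++',T(120,342))]
res=lambda P:np.concatenate([proj(d[c],world(P,local(n,P[3],P[4])))-uv for c,n,uv in obs])
g=onplane(d['scene'],S(300,380),0)
best=min((least_squares(res,[g[0],g[1],y,1.05,0.05],loss='soft_l1') for y in np.arange(-3,3.2,1)),key=lambda r:r.cost)
print(best.x,best.cost);print(res(best.x).reshape(-1,2).round(1))
P=best.x
for n in('ball','h1','h2','h3'):print(n,world(P,local(n,P[3],P[4])).round(4))
print('x axis',rot(P[2])[:,0],'y axis',rot(P[2])[:,1])
inv=lambda X:(rot(P[2]).T@(X-np.array([P[0],P[1],0]))).round(3)
for n,c,uv in [('wash','side',T(480,355)),('beaker','side',T(54,480)),('beaker','scene',S(437,490)),('spoon','side',T(97,262)),('juice','scene',(201,200)),('rack','scene',(262,370))]:
    X=onplane(d[c],uv,0);print(n,X.round(3),inv(X))
pickle.dump(P,open('P.pkl','wb'))
E
```

```text
[ 0.49691279  0.01689722 -0.22049863  1.10709293  0.00132359] 4.470937141430955
[[-0.  -0.4]
 [ 0.1 -0. ]
 [ 0.2 -0.5]
 [ 0.2 -0.6]
 [-0.4 -0.9]
 [ 0.7 -1.2]
 [-0.8 -0.4]
 [-0.2  0.1]
 [-1.2  0.4]
 [ 0.9 -0.5]
 [-1.2 -1.5]]
ball [ 0.5811 -0.0556  0.2848]
h1 [0.6617 0.0664 0.2125]
h2 [ 0.6222 -0.1099  0.1918]
h3 [ 0.6459 -0.0042  0.0457]
x axis [ 0.97578851 -0.21871621  0.        ] y axis [0.21871621 0.97578851 0.        ]
wash [ 0.408 -0.141  0.   ] [-0.052 -0.173  0.   ]
beaker [0.55  0.213 0.   ] [0.009 0.202 0.   ]
beaker [0.559 0.208 0.   ] [0.019 0.2   0.   ]
spoon [0.707 0.049 0.   ] [0.198 0.077 0.   ]
juice [ 0.573 -0.448  0.   ] [ 0.175 -0.437  0.   ]
rack [0.896 0.232 0.   ] [0.343 0.297 0.   ]
```

Good fit: the wheel is at about 1.107 and the pawl is seated. I'll close the fingers, rise, and turn so that tool x = −kettle y and tool y = −kettle x.

servo_tool --targets '[{"angular":[0,0,0],"xyz":[0,0,-3],"claw":0},{"angular":[0,0,0],"xyz":[0,0,-3],"claw":0},{"angular":[0,0,0],"xyz":[0,0,-3],"claw":0},{"angular":[0,0,0],"xyz":[0,0,-3],"claw":0},{"angular":[0,0,0],"xyz":[0,0,-2],"claw":0},{"angular":[0,0,-7.5],"xyz":[0,0,0],"claw":0},{"angular":[0,0,-7.5],"xyz":[0,0,0],"claw":0},{"angular":[0,0,-7.5],"xyz":[0,0,0],"claw":0},{"angular":[0,0,-7.5],"xyz":[0,0,0],"claw":0},{"angular":[0,0,-7.5],"xyz":[0,0,0],"claw":0},{"angular":[0,0,-7.5],"xyz":[0,0,0],"claw":0},{"angular":[0,0,-7.3],"xyz":[0,0,0],"claw":0},{"angular":[0,0,0],"xyz":[0,0,0],"claw":0}]' --force 5

```text
t: 1.4
eef_pos: [0.2861, -0.6112, 0.388]
ee_rot: [3.141, 0.001, -1.789]
force: [-0.4, 0.4, -0.2]
width: 0.0007
gripper_force: 0.0
```

```bash
cat > go.py <<'E'
from h import *; import sys
from station import monitor
from scipy.spatial.transform import Rotation as Ro
P=pickle.load(open('P.pkl','rb')); s=monitor.get_state()
R=Ro.from_euler('xyz',s['ee_rot']).as_matrix(); tip=np.array(s['eef_pos'])+R[:,2]*.022
print('t',round(s['t'],2),'tip local mm',(rot(P[2]).T@(tip-[P[0],P[1],0])*1000).round(1),'w',s['width'],'F local',(rot(P[2]).T@s['force']).round(2),'q',np.round(s['q'],2))
if len(sys.argv)>3:
    tgt=world(P,np.array([float(a) for a in sys.argv[1:4]])/1000)
    print('tool shift cm',(R.T@(tgt-tip)*100).round(2),'yaw err deg',np.degrees(s['ee_rot'][2]+1.5708-P[2]+0).round(2))
E
python3 go.py 98 -12 340
```

```text
t 1.4 tip local mm [ -68.3 -659.   366. ] w 0.0006792342553691 F local [-0.47  0.33 -0.18] q [-0.84  0.31  0.25 -0.   -1.51  0.63]
tool shift cm [-64.66 -16.78   2.64] yaw err deg 0.12
```

servo_tool --targets '[{"angular":[0,0,0],"xyz":[-2,-0.5,0],"claw":0},{"angular":[0,0,0],"xyz":[-4,-1.05,0],"claw":0},{"angular":[0,0,0],"xyz":[-4,-1.05,0],"claw":0},{"angular":[0,0,0],"xyz":[-4,-1.05,0],"claw":0},{"angular":[0,0,0],"xyz":[-4,-1.05,0],"claw":0},{"angular":[0,0,0],"xyz":[-4,-1.05,0],"claw":0},{"angular":[0,0,0],"xyz":[-4,-1.05,0],"claw":0},{"angular":[0,0,0],"xyz":[-4,-1.05,0],"claw":0},{"angular":[0,0,0],"xyz":[-4,-1.05,0],"claw":0},{"angular":[0,0,0],"xyz":[-4,-1.05,0],"claw":0},{"angular":[0,0,0],"xyz":[-4,-1.05,0],"claw":0},{"angular":[0,0,0],"xyz":[-4,-1.05,0],"claw":0},{"angular":[0,0,0],"xyz":[-4,-1.05,0],"claw":0},{"angular":[0,0,0],"xyz":[-4,-1.05,0],"claw":0},{"angular":[0,0,0],"xyz":[-4,-1.05,0],"claw":0},{"angular":[0,0,0],"xyz":[-4,-1.05,0],"claw":0},{"angular":[0,0,0],"xyz":[-2.6,-0.5,0],"claw":0},{"angular":[0,0,0],"xyz":[0,0,0],"claw":0},{"angular":[0,0,0],"xyz":[0,0,0],"claw":0}]'

```text
t: 3.3
eef_pos: [0.5907, -0.0169, 0.388]
ee_rot: [3.141, -0.001, -1.793]
force: [0.1, -0.8, 0.3]
width: 0.0008
gripper_force: 0.0
```

```bash
python3 go.py 98 -10 279
python3 - <<'E'
from station import viewer
import cv2
a=viewer.grab_frame('scene')['color'][130:290,200:360]
b=viewer.grab_frame('side')['color'][100:260,220:380]
cv2.imwrite('pics/c.png',cv2.hconcat([cv2.resize(x,(400,400),interpolation=cv2.INTER_CUBIC) for x in(a,b)]))
E
```

```text
t 3.3 tip local mm [ 98.9 -12.5 366. ] w 0.0007581083123484426 F local [ 0.23 -0.78  0.34] q [ 0.3   0.16  0.06 -0.   -1.47 -0.52]
tool shift cm [-0.25  0.08  8.7 ] yaw err deg -0.07
```

View pics/c.png

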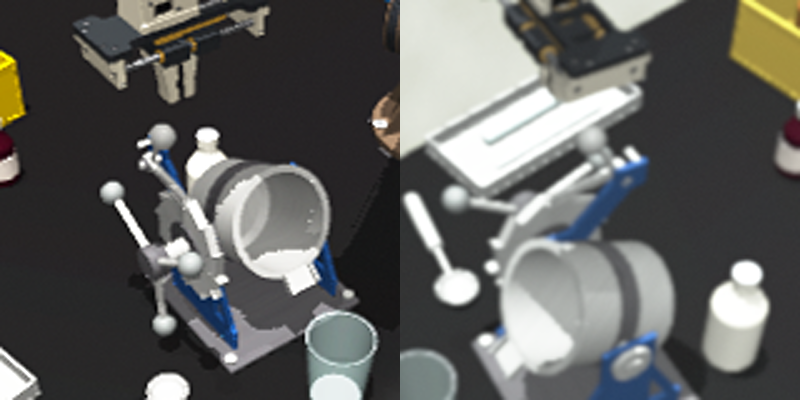

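The picture shows the closed fingers above and to the +y side of the ball, with a clear way down. Next I descend and push the ball over.

servo_tool --targets '[{"angular":[0,0,0],"xyz":[-0.25,0,2],"claw":0},{"angular":[0,0,0],"xyz":[0,0,2],"claw":0},{"angular":[0,0,0],"xyz":[0,0,2],"claw":0},{"angular":[0,0,0],"xyz":[0,0,1.7],"claw":0},{"angular":[0,0,0],"xyz":[0,0,1],"claw":0},{"angular":[0,0,0],"xyz":[0,0,0],"claw":0},{"angular":[0,0,0],"xyz":[0.5,0,0],"claw":0},{"angular":[0,0,0],"xyz":[0.5,0,0],"claw":0},{"angular":[0,0,0],"xyz":[0.5,0,0],"claw":0},{"angular":[0,0,0],"xyz":[0.5,0,0],"claw":0},{"angular":[0,0,0],"xyz":[0.5,0,0],"claw":0}]'

```text
t: 4.5
eef_pos: [0.5867, -0.0389, 0.3033]
ee_rot: [-3.138, 0.003, -1.79]
force: [0.8, 2.7, 2.8]
width: 0.0003
gripper_force: 1.5
```

servo_tool --targets '[{"angular":[0,0,0],"xyz":[0.4,0,0],"claw":0},{"angular":[0,0,0],"xyz":[0.4,0,0],"claw":0},{"angular":[0,0,0],"xyz":[0.4,0,0],"claw":0},{"angular":[0,0,0],"xyz":[0.4,0,0],"claw":0},{"angular":[0,0,0],"xyz":[0.4,0,0],"claw":0},{"angular":[0,0,0],"xyz":[0.4,0,0],"claw":0}]'

```text
t: 5.1
eef_pos: [0.5803, -0.0634, 0.3014]
ee_rot: [3.141, -0.0, -1.791]
force: [0.5, 0.5, 0.3]
width: 0.0004
gripper_force: 0.3
```

```bash
python3 go.py 98 -84 279
```

```text
t 5.1 tip local mm [ 98.9 -60.1 279.4] w 0.0004067219581618126 F local [0.38 0.62 0.29] q [ 0.23  0.18 -0.11  0.   -1.28 -0.45]
tool shift cm [2.39 0.09 0.04] yaw err deg 0.01
```

servo_tool --targets '[{"angular":[0,0,0],"xyz":[0.3,0,0],"claw":0},{"angular":[0,0,0],"xyz":[0.3,0,0],"claw":0},{"angular":[0,0,0],"xyz":[0.3,0,0],"claw":0},{"angular":[0,0,0],"xyz":[0.3,0,0],"claw":0},{"angular":[0,0,0],"xyz":[0.3,0,0],"claw":0},{"angular":[0,0,0],"xyz":[0.3,0,0],"claw":0},{"angular":[0,0,0],"xyz":[0.3,0,0],"claw":0},{"angular":[0,0,0],"xyz":[0.3,0,0],"claw":0},{"angular":[0,0,0],"xyz":[0,0,0],"claw":0},{"angular":[0,0,0],"xyz":[0,0,0],"claw":0},{"angular":[0,0,0],"xyz":[0,0,0],"claw":0},{"angular":[0,0,0],"xyz":[-0.5,0,0],"claw":0},{"angular":[0,0,0],"xyz":[-0.5,0,-1],"claw":0},{"angular":[0,0,0],"xyz":[0,0,-2],"claw":0},{"angular":[0,0,0],"xyz":[0,0,-3],"claw":0},{"angular":[0,0,0],"xyz":[0,0,-2],"claw":0},{"angular":[0,0,0],"xyz":[0,0,0],"claw":0}]'

```text
t: 6.8
eef_pos: [0.5788, -0.0763, 0.3859]
ee_rot: [-3.136, 0.001, -1.79]
force: [-0.1, -0.1, -0.8]
width: 0.0005
gripper_force: 0.0
```

```bash
python3 go.py 155 130 360;python3 - <<'E'
from station import viewer
import cv2
a=viewer.grab_frame('scene')['color'][130:290,200:360]
b=viewer.grab_frame('side')['color'][100:260,220:380]
cv2.imwrite('pics/d.png',cv2.hconcat([cv2.resize(x,(400,400),interpolation=cv2.INTER_CUBIC) for x in(a,b)]))
E
```

```text
t 6.8 tip local mm [100.4 -73.  363.9] w 0.0005119827564384591 F local [-0.04 -0.15 -0.82] q [ 0.2   0.15  0.03  0.   -1.45 -0.42]
tool shift cm [-20.29  -5.48   0.45] yaw err deg 0.05
```

View pics/d.png

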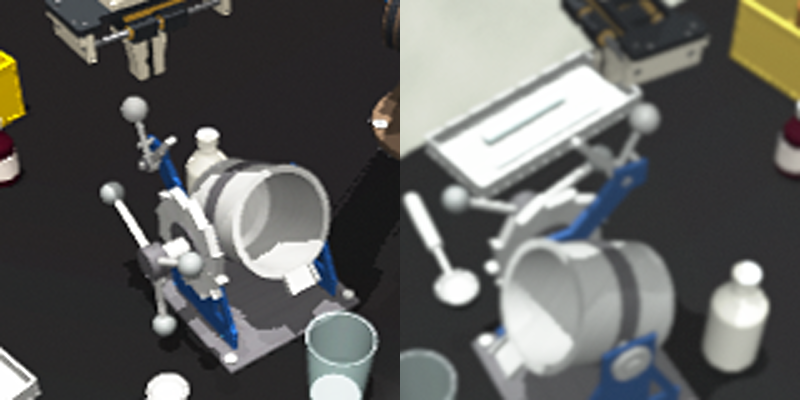

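The picture shows the pawl thrown back, with its ball at (134,109) on the −y side and the wheel unmoved. Next is handle1.

servo_tool --targets '[{"angular":[0,0,0],"xyz":[-2,-0.5,0],"claw":0},{"angular":[0,0,0],"xyz":[-4,-1.1,0],"claw":0},{"angular":[0,0,0],"xyz":[-4,-1.1,0],"claw":0},{"angular":[0,0,0],"xyz":[-4,-1.1,0],"claw":0},{"angular":[0,0,0],"xyz":[-4,-1.1,0],"claw":0},{"angular":[0,0,0],"xyz":[-2.3,-0.6,0],"claw":0},{"angular":[0,0,0],"xyz":[0,0,0],"claw":0},{"angular":[0,0,0],"xyz":[0,0,2],"claw":0},{"angular":[0,0,0],"xyz":[0,0,3],"claw":0},{"angular":[0,0,0],"xyz":[0,0,3],"claw":0},{"angular":[0,0,0],"xyz":[0,0,3],"claw":0},{"angular":[0,0,0],"xyz":[0,0,2.5],"claw":0},{"angular":[0,0,0],"xyz":[0,0,1.5],"claw":0},{"angular":[0,0,0],"xyz":[0,0,0],"claw":0}]'

```text
t: 8.3
eef_pos: [0.6737, 0.1091, 0.2281]
ee_rot: [3.137, -0.003, -1.791]
force: [-0.2, -0.2, -0.5]
width: 0.0005
gripper_force: 0.0
```

```bash
python3 go.py 155 75 220
```

```text
t 8.3 tip local mm [152.2 128.6 206.1] w 0.0005415911070913047 F local [-0.16 -0.22 -0.47] q [ 0.45  0.39  0.01 -0.   -1.2  -0.67]
tool shift cm [ 5.37 -0.27 -1.37] yaw err deg -0.01
```

servo_tool --targets '[{"angular":[0,0,0],"xyz":[0.5,0,0],"claw":0},{"angular":[0,0,0],"xyz":[0.5,0,0],"claw":0},{"angular":[0,0,0],"xyz":[0.4,0,0],"claw":0},{"angular":[0,0,0],"xyz":[0.3,0,0],"claw":0},{"angular":[0,0,0],"xyz":[0.3,0,0],"claw":0},{"angular":[0,0,0],"xyz":[0.3,0,-0.1],"claw":0},{"angular":[0,0,0],"xyz":[0.3,0,-0.1],"claw":0},{"angular":[0,0,0],"xyz":[0.3,0,-0.2],"claw":0},{"angular":[0,0,0],"xyz":[0.3,0,-0.2],"claw":0},{"angular":[0,0,0],"xyz":[0.3,0,-0.2],"claw":0}]'

```text
t: 9.3
eef_pos: [0.6693, 0.0802, 0.2419]
ee_rot: [-3.137, 0.008, -1.789]
force: [-3.7, 21.8, 11.7]
width: 0.0004
gripper_force: 10.8
```

servo_tool --targets '[{"angular":[0,0,0],"xyz":[0.3,0,-0.2],"claw":0},{"angular":[0,0,0],"xyz":[0.3,0,-0.2],"claw":0},{"angular":[0,0,0],"xyz":[0.3,0,-0.2],"claw":0},{"angular":[0,0,0],"xyz":[0.3,0,0],"claw":0},{"angular":[0,0,0],"xyz":[0.3,0,0],"claw":0},{"angular":[0,0,0],"xyz":[0,0,0],"claw":0}]'

```text
t: 9.9
eef_pos: [0.6693, 0.069, 0.253]
ee_rot: [-3.128, 0.016, -1.787]
force: [-4.1, 31.0, 26.7]
width: 0.0059
gripper_force: 16.9
```

```bash
python3 go.py 155 75 220;python3 - <<'E'
from station import viewer
import cv2
a=viewer.grab_frame('scene')['color'][130:290,200:360]
b=viewer.grab_frame('side')['color'][100:260,220:380]
cv2.imwrite('pics/e.png',cv2.hconcat([cv2.resize(x,(400,400),interpolation=cv2.INTER_CUBIC) for x in(a,b)]))
E
```

```text
t 9.9 tip local mm [157.1  88.9 231. ] w 0.005912214846750781 F local [-10.75  29.38  26.72] q [ 0.39  0.34 -0.   -0.01 -1.21 -0.6 ]
tool shift cm [1.41 0.23 1.07] yaw err deg 0.27
```

View pics/e.png

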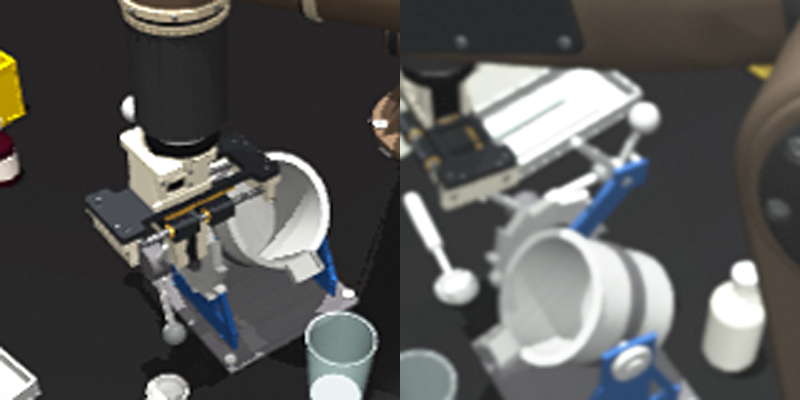

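The picture shows the finger on handle1 with the pot turned only part of the way. The tip rode up on the knob and the knob pried the fingers apart. I'll back off and contact deeper, with one finger's face rather than the seam.

servo_tool --targets '[{"angular":[0,0,0],"xyz":[-0.5,0,0],"claw":0},{"angular":[0,0,0],"xyz":[-1,0,0],"claw":0},{"angular":[0,0,0],"xyz":[-1.5,0,0],"claw":0},{"angular":[0,0,0],"xyz":[-1.5,0,0],"claw":0},{"angular":[0,0,0],"xyz":[0,0,0],"claw":0},{"angular":[0,0,0],"xyz":[0,0,0],"claw":0}]' --force 15

```text
t: 10.6
eef_pos: [0.6743, 0.1049, 0.2446]
ee_rot: [3.14, -0.001, -1.79]
force: [0.5, 0.4, 0.3]
width: 0.0004
gripper_force: 0.0
```

```bash
python3 go.py 160 120 193;python3 - <<'E'
from station import viewer
import cv2,pickle
d={n:viewer.grab_frame(n) for n in('scene','side')}
pickle.dump(d,open('f1.pkl','wb'))
a=d['scene']['color'][165:265,225:325]
b=d['side']['color'][140:240,215:315]
cv2.imwrite('pics/f.png',cv2.hconcat([cv2.resize(x,(400,400),interpolation=cv2.INTER_CUBIC) for x in(a,b)]))
E
```

```text
t 10.6 tip local mm [153.8 124.7 222.6] w 0.00041852530575949427 F local [0.36 0.47 0.34] q [ 0.44  0.37  0.03  0.   -1.22 -0.66]
tool shift cm [ 0.46 -0.63  2.96] yaw err deg 0.05
```

View pics/f.png

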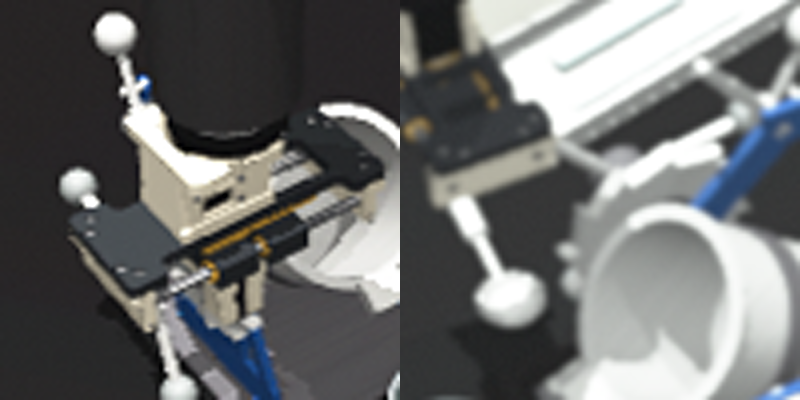

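In the scene crop, handle2 is at (79,184) and handle3 at (178,385), and the pawl is still thrown back. I'll solve for the wheel angle.

Run:
```python
from h import *
d=pickle.load(open('f1.pkl','rb'));P=pickle.load(open('P.pkl','rb'))
o=[('h2',(224.6+79/4,164.6+184/4)),('h3',(224.6+178/4,164.6+385/4))]
r=least_squares(lambda w:np.concatenate([proj(d['scene'],world(P,local(n,w[0])))-u for n,u in o]),[1.]);print(r.x,r.fun)
for w in(r.x[0],.68,.52):print(w,local('h1',w))
```

```text
[0.90295535] [-0.10999917 -0.48045518 -0.15602402  0.98356451]
0.9029553533960779 [0.15       0.06991327 0.22833987]
0.68 [0.15       0.05086084 0.24185954]
0.52 [0.15       0.03557632 0.2487893 ]
```

servo_tool --targets '[{"angular":[0,0,0],"xyz":[0,-0.7,0],"claw":0},{"angular":[0,0,0],"xyz":[0,0,1],"claw":0},{"angular":[0,0,0],"xyz":[0,0,1.2],"claw":0},{"angular":[0,0,0],"xyz":[0,0,0],"claw":0},{"angular":[0,0,0],"xyz":[0.5,0,0],"claw":0},{"angular":[0,0,0],"xyz":[0.5,0,0],"claw":0},{"angular":[0,0,0],"xyz":[0.5,0,0],"claw":0},{"angular":[0,0,0],"xyz":[0.5,0,0],"claw":0},{"angular":[0,0,0],"xyz":[0.3,0,0],"claw":0},{"angular":[0,0,0],"xyz":[0.3,0,0],"claw":0},{"angular":[0,0,0],"xyz":[0.3,0,0],"claw":0},{"angular":[0,0,0],"xyz":[0.3,0,0],"claw":0},{"angular":[0,0,0],"xyz":[0.3,0,0],"claw":0}]'

```text
t: 12.0
eef_pos: [0.674, 0.0702, 0.224]
ee_rot: [-3.14, 0.003, -1.791]
force: [-2.3, 12.4, 5.8]
width: 0.0004
gripper_force: 5.7
```

```bash
python3 go.py 160 75 200
```

```text
t 12.0 tip local mm [161.2  90.8 202. ] w 0.00044925234156903535 F local [-4.94 11.61  5.78] q [ 0.39  0.38 -0.02 -0.   -1.17 -0.61]
tool shift cm [1.58 0.12 0.19] yaw err deg 0.03
```

servo_tool --targets '[{"angular":[0,0,0],"xyz":[0.3,0,-0.2],"claw":0},{"angular":[0,0,0],"xyz":[0.3,0,-0.2],"claw":0},{"angular":[0,0,0],"xyz":[0.3,0,-0.2],"claw":0},{"angular":[0,0,0],"xyz":[0.3,0,-0.2],"claw":0}]'

```text
t: 12.4
eef_pos: [0.6718, 0.0601, 0.2333]
ee_rot: [-3.139, 0.005, -1.79]
force: [-3.2, 12.1, 8.1]
width: 0.0005
gripper_force: 5.7
```

```bash
python3 go.py 160 75 200
```

```text
t 12.4 tip local mm [161.2  80.5 211.3] w 0.0004506551350934422 F local [-5.77 11.13  8.05] q [ 0.38  0.36 -0.01 -0.   -1.19 -0.59]
tool shift cm [0.55 0.13 1.12] yaw err deg 0.1
```

servo_tool --targets '[{"angular":[0,0,0],"xyz":[0.3,0,-0.1],"claw":0},{"angular":[0,0,0],"xyz":[0.3,0,-0.1],"claw":0},{"angular":[0,0,0],"xyz":[0,0,0],"claw":0},{"angular":[0,0,0],"xyz":[-0.5,0,0],"claw":0},{"angular":[0,0,0],"xyz":[-1,0,0],"claw":0},{"angular":[0,0,0],"xyz":[-2,0,0],"claw":0},{"angular":[0,0,0],"xyz":[0,0,0],"claw":0}]'

```text
t: 13.1
eef_pos: [0.6777, 0.088, 0.2328]
ee_rot: [3.141, -0.0, -1.79]
force: [-0.4, -0.2, 0.2]
width: 0.0004
gripper_force: 0.0
```

```bash
python3 go.py 160 120 370;python3 - <<'E'
from station import viewer
import cv2,pickle
d={n:viewer.grab_frame(n) for n in('scene','side')}
pickle.dump(d,open('f2.pkl','wb'))
a=d['scene']['color'][165:265,225:325]
b=d['side']['color'][140:240,215:315]
cv2.imwrite('pics/g.png',cv2.hconcat([cv2.resize(x,(400,400),interpolation=cv2.INTER_CUBIC) for x in(a,b)]))
E
```

```text
t 13.1 tip local mm [160.9 108.9 210.8] w 0.00044989204154319707 F local [-0.37 -0.26  0.18] q [ 0.41  0.38  0.01 -0.   -1.2  -0.63]
tool shift cm [ -1.1    0.1  -15.92] yaw err deg 0.1
```

View pics/g.png

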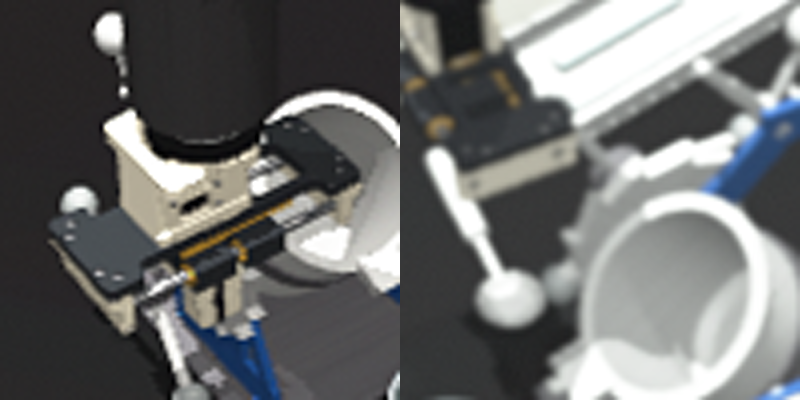

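Handle2 is at (80,202) in the scene crop, and handle3 at (162,285) in the side crop. The pawl is still thrown back.

Run:
```python
from h import *
d=pickle.load(open('f2.pkl','rb'));P=pickle.load(open('P.pkl','rb'))
for c,n,u in [('scene','h2',(224.6+80/4,164.6+202/4)),('side','h3',(214.6+162/4,139.6+285/4)),('scene','h3',(224.6+188/4,164.6+386/4))]:
  r=least_squares(lambda w:proj(d[c],world(P,local(n,w[0])))-u,[.8]);print(n,r.x,r.fun)
```

```text
h2 [0.68288828] [-0.05939841  0.00762943]
h3 [0.70420687] [-0.00460712 -0.52563959]
h3 [0.81009385] [-1.15380842  1.79680716]
```

The wheel is at about 0.69. Next I rise and go over to the −y side of the ball.

servo_tool --targets '[{"angular":[0,0,0],"xyz":[0,0,-2],"claw":0},{"angular":[0,0,0],"xyz":[0,0,-3.5],"claw":0},{"angular":[0,0,0],"xyz":[0,0,-3.5],"claw":0},{"angular":[0,0,0],"xyz":[0,0,-3.5],"claw":0},{"angular":[0,0,0],"xyz":[0,0,-3.5],"claw":0},{"angular":[0,0,0],"xyz":[0,0,0],"claw":0},{"angular":[0,0,0],"xyz":[2,0.5,0],"claw":0},{"angular":[0,0,0],"xyz":[4,0.9,0],"claw":0},{"angular":[0,0,0],"xyz":[4,0.9,0],"claw":0},{"angular":[0,0,0],"xyz":[4,0.9,0],"claw":0},{"angular":[0,0,0],"xyz":[4,0.9,0],"claw":0},{"angular":[0,0,0],"xyz":[4,0.9,0],"claw":0},{"angular":[0,0,0],"xyz":[4,0.9,0],"claw":0},{"angular":[0,0,0],"xyz":[1.4,0.4,0],"claw":0},{"angular":[0,0,0],"xyz":[0,0,0],"claw":0},{"angular":[0,0,0],"xyz":[0,0,0],"claw":0}]'

```text
t: 14.8
eef_pos: [0.5556, -0.1682, 0.393]
ee_rot: [3.141, 0.0, -1.792]
force: [0.4, 0.5, 0.8]
width: 0.0004
gripper_force: 0.0
```

```bash
python3 go.py 98 -165 279
```

```text
t 14.8 tip local mm [  97.7 -167.8  371. ] w 0.0003648253888437538 F local [0.29 0.59 0.77] q [ 0.04  0.14  0.05 -0.   -1.47 -0.26]
tool shift cm [-0.28 -0.03  9.2 ] yaw err deg -0.04
```

Descend, then push 6 cm toward +y (to y ≈ −108), back off and rise.

servo_tool --targets '[{"angular":[0,0,0],"xyz":[0,0,2],"claw":0},{"angular":[0,0,0],"xyz":[0,0,2.5],"claw":0},{"angular":[0,0,0],"xyz":[0,0,2.5],"claw":0},{"angular":[0,0,0],"xyz":[0,0,2.2],"claw":0},{"angular":[0,0,0],"xyz":[0,0,0],"claw":0},{"angular":[0,0,0],"xyz":[-0.5,0,0],"claw":0},{"angular":[0,0,0],"xyz":[-0.5,0,0],"claw":0},{"angular":[0,0,0],"xyz":[-0.5,0,0],"claw":0},{"angular":[0,0,0],"xyz":[-0.5,0,0],"claw":0},{"angular":[0,0,0],"xyz":[-0.5,0,0],"claw":0},{"angular":[0,0,0],"xyz":[-0.5,0,0],"claw":0},{"angular":[0,0,0],"xyz":[-0.4,0,0],"claw":0},{"angular":[0,0,0],"xyz":[-0.4,0,0],"claw":0}]'

```text
t: 16.1
eef_pos: [0.5643, -0.1306, 0.3016]
ee_rot: [-3.142, 0.0, -1.791]
force: [-0.8, -0.7, 0.0]
width: 0.0002
gripper_force: 0.2
```

servo_tool --targets '[{"angular":[0,0,0],"xyz":[-0.4,0,0],"claw":0},{"angular":[0,0,0],"xyz":[-0.4,0,0],"claw":0},{"angular":[0,0,0],"xyz":[-0.4,0,0],"claw":0},{"angular":[0,0,0],"xyz":[-0.4,0,0],"claw":0},{"angular":[0,0,0],"xyz":[-0.4,0,0],"claw":0},{"angular":[0,0,0],"xyz":[-0.4,0,0],"claw":0},{"angular":[0,0,0],"xyz":[0,0,0],"claw":0},{"angular":[0,0,0],"xyz":[0,0,0],"claw":0},{"angular":[0,0,0],"xyz":[0.5,0,0],"claw":0},{"angular":[0,0,0],"xyz":[0.5,0,-1],"claw":0},{"angular":[0,0,0],"xyz":[0,0,-3],"claw":0},{"angular":[0,0,0],"xyz":[0,0,-3],"claw":0},{"angular":[0,0,0],"xyz":[0,0,-2.2],"claw":0},{"angular":[0,0,0],"xyz":[0,0,0],"claw":0},{"angular":[0,0,0],"xyz":[0,0,0],"claw":0}]'

```text
t: 17.6
eef_pos: [0.5673, -0.1177, 0.3945]
ee_rot: [-3.14, 0.001, -1.791]
force: [0.1, 0.9, -0.1]
width: 0.0003
gripper_force: 0.0
```

```bash
python3 go.py 161 115 371;python3 - <<'E'
from station import viewer
import cv2,pickle
d={n:viewer.grab_frame(n) for n in('scene','side')}
pickle.dump(d,open('f3.pkl','wb'))
a=d['scene']['color'][165:265,225:325]
b=d['side']['color'][135:235,225:325]
cv2.imwrite('pics/h.png',cv2.hconcat([cv2.resize(x,(400,400),interpolation=cv2.INTER_CUBIC) for x in(a,b)]))
E
```

```text
t 17.6 tip local mm [  98.2 -116.   372.5] w 0.0003319698304397324 F local [-0.13  0.92 -0.06] q [ 0.13  0.14  0.05 -0.   -1.47 -0.35]
tool shift cm [-23.1   -6.28   0.17] yaw err deg -0.01
```

View pics/h.png

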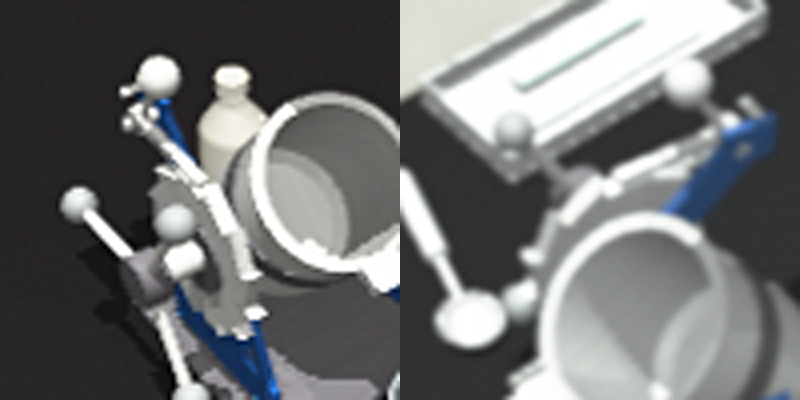

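The pawl has dropped back in, with the ball at (158,76) as at the start. The wheel is still at about 0.69, with handle1 at (174,223) and handle2 at (79,204). Back to handle1 for the final push.

servo_tool --targets '[{"angular":[0,0,0],"xyz":[-2,-0.6,0],"claw":0},{"angular":[0,0,0],"xyz":[-4,-1.1,0],"claw":0},{"angular":[0,0,0],"xyz":[-4,-1.1,0],"claw":0},{"angular":[0,0,0],"xyz":[-4,-1.1,0],"claw":0},{"angular":[0,0,0],"xyz":[-4,-1.1,0],"claw":0},{"angular":[0,0,0],"xyz":[-3,-0.9,0],"claw":0},{"angular":[0,0,0],"xyz":[-1.6,-0.5,0],"claw":0},{"angular":[0,0,0],"xyz":[0,0,0],"claw":0},{"angular":[0,0,0],"xyz":[0,0,2],"claw":0},{"angular":[0,0,0],"xyz":[0,0,3],"claw":0},{"angular":[0,0,0],"xyz":[0,0,3],"claw":0},{"angular":[0,0,0],"xyz":[0,0,3],"claw":0},{"angular":[0,0,0],"xyz":[0,0,3],"claw":0},{"angular":[0,0,0],"xyz":[0,0,1.9],"claw":0},{"angular":[0,0,0],"xyz":[0,0,0],"claw":0}]'

```text
t: 19.2
eef_pos: [0.6772, 0.088, 0.2312]
ee_rot: [3.136, -0.003, -1.792]
force: [-0.4, -0.1, 0.9]
width: 0.0003
gripper_force: 0.0
```

```bash
python3 go.py 161 76 213
```

```text
t 19.2 tip local mm [160.2 108.8 209.2] w 0.00026031623476851937 F local [-0.32 -0.21  0.89] q [ 0.41  0.38  0.01 -0.   -1.2  -0.63]
tool shift cm [ 3.28 -0.08 -0.37] yaw err deg -0.05
```

servo_tool --targets '[{"angular":[0,0,0],"xyz":[0.6,0,-0.2],"claw":0},{"angular":[0,0,0],"xyz":[0.6,0,-0.2],"claw":0},{"angular":[0,0,0],"xyz":[0.6,0,0],"claw":0},{"angular":[0,0,0],"xyz":[0.6,0,0],"claw":0},{"angular":[0,0,0],"xyz":[0.4,0,0],"claw":0},{"angular":[0,0,0],"xyz":[0.3,0,0],"claw":0},{"angular":[0,0,0],"xyz":[0.3,0,-0.1],"claw":0},{"angular":[0,0,0],"xyz":[0.3,0,-0.1],"claw":0},{"angular":[0,0,0],"xyz":[0.3,0,-0.1],"claw":0}]'

```text
t: 20.1
eef_pos: [0.6707, 0.0512, 0.2418]
ee_rot: [-3.141, 0.002, -1.791]
force: [-2.0, 7.1, 3.5]
width: 0.0008
gripper_force: 3.4
```

```bash
python3 go.py 161 60 213
```

```text
t 20.1 tip local mm [162.1  71.6 219.8] w 0.0007903677471021236 F local [-3.5   6.46  3.54] q [ 0.36  0.36 -0.   -0.   -1.21 -0.58]
tool shift cm [1.16 0.11 0.68] yaw err deg 0.04
```

servo_tool --targets '[{"angular":[0,0,0],"xyz":[0.25,0,-0.1],"claw":0},{"angular":[0,0,0],"xyz":[0.25,0,-0.1],"claw":0},{"angular":[0,0,0],"xyz":[0.25,0,-0.1],"claw":0},{"angular":[0,0,0],"xyz":[0.2,0,0],"claw":0}]'

```text
t: 20.5
eef_pos: [0.6692, 0.0429, 0.2462]
ee_rot: [-3.139, 0.003, -1.79]
force: [-1.6, 7.8, 6.4]
width: 0.0005
gripper_force: 4.3
```

servo_tool --targets '[{"angular":[0,0,0],"xyz":[0.2,0,0],"claw":0},{"angular":[0,0,0],"xyz":[0.1,0,0],"claw":0}]'

```text
t: 20.7
eef_pos: [0.6691, 0.0399, 0.2466]
ee_rot: [-3.138, 0.004, -1.79]
force: [-0.8, 8.4, 6.6]
width: 0.0005
gripper_force: 4.4
```

```bash
python3 go.py 161 59 213
```

```text
t 20.7 tip local mm [163.1  60.2 224.6] w 0.0005148945133314228 F local [-2.58  8.05  6.59] q [ 0.35  0.35 -0.01 -0.   -1.21 -0.57]
tool shift cm [0.13 0.21 1.16] yaw err deg 0.09
```

servo_tool --targets '[{"angular":[0,0,0],"xyz":[0.15,0,0],"claw":0},{"angular":[0,0,0],"xyz":[0.15,0,0],"claw":0}]'

```text
t: 20.9
eef_pos: [0.669, 0.0391, 0.2469]
ee_rot: [-3.136, 0.007, -1.789]
force: [-1.0, 19.3, 9.9]
width: 0.0004
gripper_force: 9.8
```

servo_tool --targets '[{"angular":[0,0,0],"xyz":[0.15,0,0],"claw":0},{"angular":[0,0,0],"xyz":[0.1,0,0],"claw":0}]'

```text
t: 21.1
eef_pos: [0.6689, 0.0386, 0.2471]
ee_rot: [-3.136, 0.01, -1.789]
force: [-0.4, 26.1, 10.2]
width: 0.0003
gripper_force: 12.9
```

```bash
python3 go.py 161 59 213
```

```text
t 21.1 tip local mm [163.2  59.1 225.1] w 0.00032899908683398186 F local [-6.11 25.4  10.19] q [ 0.35  0.35 -0.01 -0.01 -1.21 -0.56]
tool shift cm [0.02 0.23 1.21] yaw err deg 0.16
```

The push stalled at y ≈ 59 mm with the force jumping to 26 N, so the tooth bears on the pawl. I'll back straight off, rise and check.

servo_tool --targets '[{"angular":[0,0,0],"xyz":[-0.3,0,0],"claw":0},{"angular":[0,0,0],"xyz":[-0.5,0,0],"claw":0},{"angular":[0,0,0],"xyz":[-1.5,0,0],"claw":0},{"angular":[0,0,0],"xyz":[-2.5,0,0],"claw":0},{"angular":[0,0,0],"xyz":[-1,0,0],"claw":0},{"angular":[0,0,0],"xyz":[0,0,-3],"claw":0},{"angular":[0,0,0],"xyz":[0,0,-4],"claw":0},{"angular":[0,0,0],"xyz":[0,0,-4],"claw":0},{"angular":[0,0,0],"xyz":[0,0,-4],"claw":0},{"angular":[0,0,0],"xyz":[0,-4,0],"claw":0},{"angular":[0,0,0],"xyz":[0,-4,0],"claw":0},{"angular":[0,0,0],"xyz":[0,0,0],"claw":0},{"angular":[0,0,0],"xyz":[0,0,0],"claw":0}]'

```text
t: 22.4
eef_pos: [0.7578, 0.0715, 0.3917]
ee_rot: [3.138, -0.002, -1.792]
force: [-0.1, -0.4, -0.0]
width: 0.0004
gripper_force: 0.0
```

Run:
```python
from station import viewer
import cv2,pickle
d={n:viewer.grab_frame(n) for n in('scene','side')}
pickle.dump(d,open('f4.pkl','wb'))
a=d['scene']['color'][165:265,225:325]
b=d['side']['color'][135:235,225:325]
cv2.imwrite('pics/i.png',cv2.hconcat([cv2.resize(x,(400,400),interpolation=cv2.INTER_CUBIC) for x in(a,b)]))
```

```text
(no output)
```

View pics/i.png

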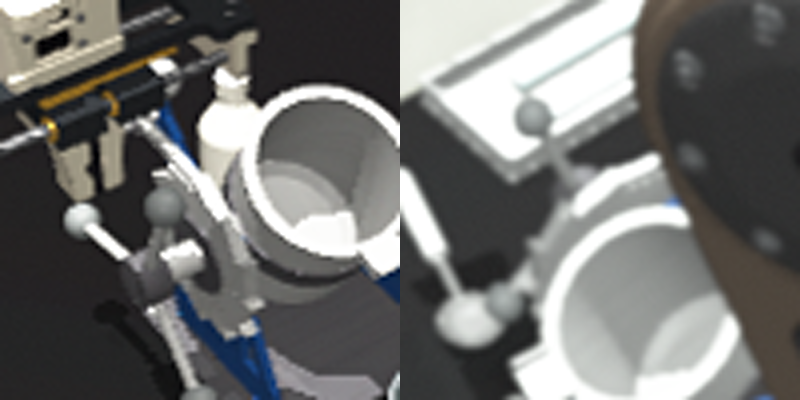

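Handle1 is at (163,207), handle2 at (82,220), and the bar lies on the wheel. The side crop shows handle1 at (133,117).

Run:
```python
from h import *
d=pickle.load(open('f4.pkl','rb'));P=pickle.load(open('P.pkl','rb'))
ws=[]
for c,n,u in [('scene','h1',(224.6+163/4,164.6+207/4)),('scene','h2',(224.6+82/4,164.6+220/4)),('side','h1',(224.6+133/4,134.6+117/4))]:
  r=least_squares(lambda w:proj(d[c],world(P,local(n,w[0])))-u,[.6]);ws.append(r.x[0]);print(n,r.x,r.fun)
if abs(np.mean(ws)-.524)<.06:
  from station import order; print('done',order.job_done())
```

```text
h1 [0.52076398] [ 0.79915532 -0.54173977]
h2 [0.5094025] [ 0.21858659 -0.04752236]
h1 [0.50801482] [-0.33166195 -0.5056603 ]
the job is handed in; nothing more can be done
done None
```

The kettle is one notch further back: the wheel measures about 0.51 rad (the notch is 0.524), its tooth bears on the seated pawl, and I handed the job in at about 22.5 s; the first push on the handle knob slipped at about 30 N and I redid it lower.

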